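# Hang the straightedge on its two hooks

### The arm

A 6-joint arm with a two-finger parallel gripper is mounted at the origin on the work surface. World frame = base frame: x ahead of the robot, y to its left, z up, the work surface at z = 0. Lengths are in mm, angles in rad, forces in N, time in s.
With the tool pointing down it reaches from about 275 to 1000 mm from the base axis. Payload 8.4 kg.
Tool frame: the origin (TCP) lies midway between the tips of the shut fingers; the grasp point (between the pads) lies 19 mm behind it; y points along the fingers, z is the direction in which the jaws open and shut, and the axes are right-handed (so a half turn about y gives the same grasp; the last joint's range is limited). The gripper opens to 85 mm and grips with 20 to 120 N. Pads are 22 mm wide; open, the fingers measure 114 mm over their backs; the gripper's body (76 mm by 85 mm) begins 54 mm behind the grasp point. The pads swing forward as they close: fully open they stand 13 mm farther back than shut.
Start: joints at [-1.283, 0.353, 1.633, -0, 1.155, -0.002], TCP at [178.599, -598.941, 231.281] pointing down, gripper open.
Joint ranges: [-2.63, 2.63], [-0.92, 2.1], [0.06, 2.66], [-1.3, 4.44], [0, 2.69], [-3.02, 3.02]. Speed limits (rad/s): [2.22, 2.22, 2.79, 3.14, 3.14, 3.14].

### API

Orientations are given as [roll, pitch, yaw] about the fixed x, y, z axes, in that order (R = Rz(yaw) Ry(pitch) Rx(roll)).
In Python, from rig import r gives the robot as it stands. The module is installed in compiled form; this text tells all that it offers.
- The arm moves only by the tool apply_moves, never from a script. Its argument "plan" is text: rows parted by semicolons, each of 7 numbers parted by spaces: the shift along the tool's x, y, z in cm, then the turn, a rotation vector about the tool's x, y, z in degrees, then the closure, from 0 (fully open) to 1 (shut). A call has 1 to 20 rows; each row shifts and turns the pose as measured when the row begins, along the tool's axes as they then stand; what a row does not reach is not made up. A row lasts 1/10 s, in which the tool goes at most 50 mm and 8.59 degrees, less where a joint would pass 70% of its speed; a pose out of reach is approached as far as the arm can. A call is refused whole if a number of a shift passes 5 or a number of a turn 8.59, either way. A call with a gripper value outside its range is refused whole. The fingers move at their own pace and stop on an object; "squeeze" is the grip in N (left out, the last holds). Time passes only in rows, so rows that do not move let the fingers close. It gives the time, the measured TCP pose, the force and the opening at its end, in the units of the state.
- r.sense(): the state, without advancing time (a new reading comes with each control period).
- r.grab_frame(name): name is "side" or "top" or "wrist"; returns the picture (420x560x3 uint8, blue, green, red); there is no depth.
- r.get_calibration(name): a dict with "vertical_fov" (degrees; the focal length in pixels is half the picture's height over the tangent of half this angle, whatever the lens; pixels are square), "cx", "cy" (the principal point, pixels), "R" (3x3) and "t" (3): a world point X has camera coordinates R X + t; the wrist camera has in their place "hand_eye" (4x4, takes a point from camera to tool coordinates, whose origin is the TCP and whose axes are the tool frame's). Camera axes: x right, y down, z forward; pixel columns grow to the right and rows downward; lengths in mm; the calibration is good to about 2 mm. A picture is of the moment at which its call begins: read the wrist's pose just before it. get_calibration takes no time and is no camera call.
- r.sign_off(): hands the job in, once; it reports no verdict.
The state is a dict: "clock": time; "qpos": joint angles; "qvel": joint speeds; "joint_efforts": joint torques, N m; "eef_pos": TCP position; "tcp_rot": TCP orientation; "contact_force": force on the tool from outside, world axes, zero at the start; "wrist_torque": the same for the moment, N m; "opening": opening from 0.0 (shut) to 1.0 (fully open).
Only numpy, scipy, OpenCV 4.12 (cv2) and the standard library are available. Lean on these libraries where they do the work, as an engineer would, in place of code of your own. Each camera call takes 0.05 s, during which the arm holds its last target. There are 200 camera calls.

### The job

The aluminium straightedge is lying flat on the granite. Lift it by its blue handle, lean it in the orange tilted rest (bottom edge down in both cradles, handle up) and let go, then take it again by the middle of its top edge and hang it on the two red hooks through its two slots, handle facing outwards. Keep hold until it is still and both hooks carry it, then let go; leave the instruments lying about where they are.

Things in the scene. Friction and masses are not known exactly. Their poses are not given: they have to be found in the camera images.
- straightedge: aluminium straightedge plate, 240 long (x) by 90 high (y) by 10 thick (z), 0.34 to 0.5 kg. Origin: centre of its back face (z = 0), which lies on the table at the start; front face z = 10. Top edge at y = +45, bottom edge (black scale strip) at y = -45. Starts flat, handle up, length roughly along world x, top edge to the robot's left (+y)
- hole_plus (a point): middle of the upper edge of the slot near the straightedge's +x end (at x = 90, y = 38, z = 5); belongs on the right hook. The slots go right through, 20 wide (x) by 26 high (y, 12 to 38), with a 7 mm bar left above
- hole_minus (a point): the same for the slot at x = -90; belongs on the left hook
- handle (a point): centre of the blue grip block on the straightedge's front face (x = 0, y = -15, z = 26). The block is 60 along x, 18 along y and stands 32 off the face (z 10 to 42). Axes as the straightedge's
- rest: tilted rest, fixed, left or right of the robot: grey base 200 (x) by 110 by 12 and two orange V cradles, 20 wide, at x = +80 and -80, open upwards, free between. Bottom of the V: y = 0, z = 50. A 60 mm wall rises at 45 degrees towards +y for the back face; a 28 mm wall rises towards -y for the bottom edge. Origin: under the V's middle, on the table
- rest_seat (a point): where the straightedge's origin comes to lie when it rests fully in the cradles, centred (45 mm up the 45 degree wall from the bottom of the V). There the straightedge's x is along the rest's x, its y points 45 degrees up towards the rest's +y, its z 45 degrees up towards the rest's -y
- stand: hook stand, fixed, on the side where the rest is not. Origin on the table midway between the hooks, which point to its -x (to the robot). Base 110 by 210 by 12 (x -35 to +75); steel posts 14 thick, 194 high, at x = 40, y = +90 and -90; a thin cross rod joins them at z = 100, nothing between them above that
- hook_left: red hook at the stand's y = +90. Origin: top of its level bar, 174 above the table. The 8 mm bar runs along x from the post (face at x = 29) to x = -20, where an 8 mm tip turns up to 12 above the bar's top. To pass over the tip a slot's upper edge must be 12 to 18 mm above the bar's top. Axes as the stand's
- hook_right: the same at the stand's y = -90
- ring_gauge: steel ring gauge, 48 mm across, 28 mm bore, 18 mm high, sitting on the hook stand's base plate between the posts; leave alone. Origin at the centre of its underside
- plug_gauge: plug gauge lying flat, 100 mm long, 22 mm across, black grip with steel ends; it lies just beyond one end of the tilted rest; leave alone. Origin at the centre of its underside
- setting_master: small brass flanged post, 44 mm across, 50 mm high; leave alone. Origin at the centre of its underside
- cleaner_jar: jar with a blue cap, 52 mm across, 75 mm high; leave alone. Origin at the centre of its underside
- vee_block: dark steel vee block, 50 mm square, 40 mm high; leave alone. Origin at the centre of its underside
- caliper: digital caliper lying flat, 150 mm long, 12 mm high; leave alone. Origin at the centre of its underside

How it is judged:
By the outcome, as a careful person would: the job done as asked, in the order asked, and still so for the second after the job is handed in, with the robot touching nothing.
It also fails if it takes over 59 s, if anything falls off the work surface, if the arm or the gripper's body presses on something with over 40 N, if the wrist force passes 120 N, or if a joint passes its speed limit or range.

## Working session

There is one attempt and no reset: what is moved stays moved. The work goes in short steps, Python scripts to look and compute and a tool call to move; the robot and the scene stay as the last step left them, time stands still between calls to the robot, and variables do not carry over. Pictures are saved under pics/ and viewed, about 8 in all and at most 12, crops included, and the job is handed in when it is done.

Besides the shell and the picture viewer there is one more tool, called after "Request:" as a command line: name --argument value ..., lists and objects as JSON in quotes. apply_moves: Moves the arm, as the interface text tells. Its arguments: {"type":"object","properties":{"plan":{"type":"string"},"squeeze":{"type":"number"}},"required":["plan"]}

```bash
mkdir -p pics; cat > a.py <<'E'
from rig import r
import cv2,numpy as np
s=r.sense(); print(s)
for n in ("side","top"):
    f=r.grab_frame(n); cv2.imwrite(f"pics/{n}0.png",f)
for n in ("side","top","wrist"): print(n,r.get_calibration(n))
E
python3 a.py
```

```text
{'clock': 0.0, 'qpos': array([-1.28340377e+00,  3.53675186e-01,  1.63416846e+00,  2.61066870e-05,
        1.15521508e+00, -2.39860453e-03]), 'qvel': array([-9.14651169e-04, -5.01145224e-04,  9.18264446e-04,  8.27763329e-04,
        3.41603677e-04, -6.93978338e-05]), 'joint_efforts': array([-1.17399992e-03, -6.05250120e+01, -3.42067158e+01,  3.40486474e-05,
        9.42953717e-03, -1.03868769e-05]), 'eef_pos': array([ 178.4610164 , -598.45427155,  230.53012216]), 'tcp_rot': array([-1.57226234e+00,  2.73855118e-05, -2.85181207e+00]), 'contact_force': array([ 0.50693246, -0.1120915 ,  0.19617525]), 'wrist_torque': array([-0.00559327, -0.00640363,  0.01038071]), 'opening': 1.0026803840824141}
side {'vertical_fov': 53.23828003422049, 'cx': 280.30884505066587, 'cy': 210.1623258099964, 'R': array([[-0.99161063, -0.12903328, -0.00766603],
       [-0.09503886,  0.76799519, -0.63336483],
       [ 0.08761261, -0.62732273, -0.77381537]]), 't': array([ 509.08041944,   80.01923875, 1197.92189982])}
top {'vertical_fov': 48.80420849529026, 'cx': 272.62555545992217, 'cy': 212.18807448634016, 'R': array([[-0.02657159, -0.99949319, -0.01753016],
       [-0.99666852,  0.02784104, -0.07665991],
       [ 0.07710911,  0.01543478, -0.99690318]]), 't': array([ 100.12579915,  520.69244067, 1595.16817881])}
wrist {'vertical_fov': 61.269769541413055, 'cx': 284.4588500839495, 'cy': 205.7732332829975, 'hand_eye': array([[ 5.73583252e-04,  9.61686389e-01,  2.74151347e-01,
        -6.99041815e+01],
       [-5.66122889e-04, -2.74151035e-01,  9.61686482e-01,
        -1.42083533e+02],
       [ 9.99999675e-01, -7.06810612e-04,  3.87184234e-04,
        -7.21515702e-02],
       [ 0.00000000e+00,  0.00000000e+00,  0.00000000e+00,
         1.00000000e+00]])}
```

View pics/top0.png

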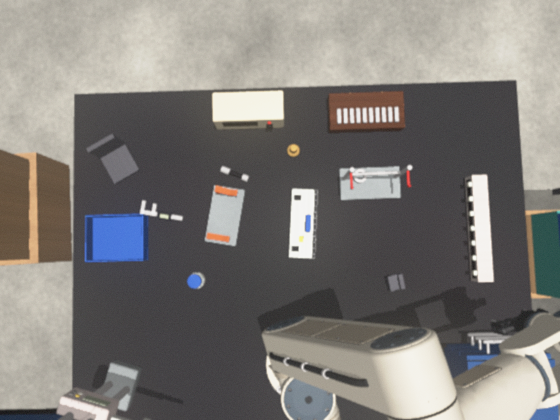

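View pics/side0.png

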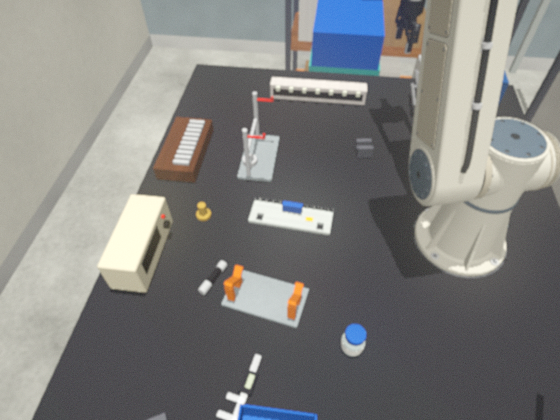

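The top view (up = +x, left = +y) shows the straightedge at about (303,223) and the rest left of it, with orange cradles at (227,191) and (217,238). The stand is at the right, with red hooks near (351,180) and (408,177), and the plug gauge is at (234,173). The side view agrees.

```bash
cat > h.py <<'E'
from rig import r
import cv2,numpy as np
from scipy.spatial.transform import Rotation as Ro
from scipy.optimize import least_squares
def cam(n,s=None):
    c=r.get_calibration(n); f=210/np.tan(np.radians(c['vertical_fov']/2))
    if n=='wrist':
        s=s or r.sense(); T=np.eye(4); T[:3,:3]=Ro.from_euler('xyz',s['tcp_rot']).as_matrix(); T[:3,3]=s['eef_pos']
        M=np.linalg.inv(T@c['hand_eye']); R,t=M[:3,:3],M[:3,3]
    else: R,t=np.array(c['R']),np.array(c['t'])
    return f,c['cx'],c['cy'],R,t
def proj(c,X):
    f,cx,cy,R,t=c; p=np.atleast_2d(X)@R.T+t
    return np.c_[cx+f*p[:,0]/p[:,2],cy+f*p[:,1]/p[:,2]]
def back(c,uv,z):
    f,cx,cy,R,t=c; d=R.T@np.array([(uv[0]-cx)/f,(uv[1]-cy)/f,1]); o=-R.T@t
    return o+d*(z-o[2])/d[2]
def T(R,o,p): return np.atleast_2d(p)@R.T+o
def delta(pos,R):  # goal TCP pose -> tool-frame shift cm, rotvec deg
    s=r.sense(); R0=Ro.from_euler('xyz',s['tcp_rot']).as_matrix()
    print('shift cm',np.round(R0.T@(np.array(pos)-s['eef_pos'])/10,2),'turn deg',np.round(np.degrees(Ro.from_matrix(R0.T@R).as_rotvec()),2))
def snap(n,name):
    import pickle
    s=r.sense(); f=r.grab_frame(n); cv2.imwrite(f'pics/{name}.png',f); pickle.dump(cam(n,s),open(f'pics/{name}.pkl','wb'))
def load(name):
    import pickle; return pickle.load(open(f'pics/{name}.pkl','rb'))
E
python3 - <<'E'
from h import *
c=cam('top')
for n,uv,z in [('se',(303,223),10),('se top end',(303,189),10),('se bot end',(301,258),10),('cr1',(227,191),60),('cr2',(217,238),60),('base rest',(225,215),12),('hookL tip',(352,188),186),('hookR tip',(409,186),186),('plug',(234,173),15),('jar',(196,281),75),('vee',(396,283),40),('brass',(293,150),50)]:
    print(n,back(c,uv,z).round())
E
```

```text
se [483. -19.  10.]
se top end [603. -23.  10.]
se bot end [361.  -9.  10.]
cr1 [597. 240.  60.]
cr2 [438. 277.  60.]
base rest [519. 254.  12.]
hookL tip [ 580. -168.  186.]
hookR tip [ 581. -346.  186.]
plug [666. 219.  15.]
jar [295. 347.  75.]
vee [ 269. -327.   40.]
brass [735.   9.  50.]
```

```bash
cat >> h.py <<'E'
def plan(pos,R,n,s=None):  # suggested rows for a straight move
    s=r.sense(); R0=Ro.from_euler('xyz',s['tcp_rot']); p0=s['eef_pos']; rv=(R0.inv()*Ro.from_matrix(R)).as_rotvec()
    d=(np.array(pos)-p0)/n/10; print('per-row turn',np.degrees(rv/n).round(2))
    for i in range(n): print((R0*Ro.from_rotvec(rv*i/n)).inv().apply(d).round(2),end=' ')
    print()
E
python3 - <<'E'
from h import *
plan([450,100,370],Ro.from_euler('xyz',[-np.pi/2,0,0]).as_matrix(),20)
E
```

```text
per-row turn [ 0.   -8.17 -0.01]
[-2.3  -0.69 -2.96] [-2.7  -0.69 -2.6 ] [-3.04 -0.69 -2.19] [-3.32 -0.69 -1.74] [-3.53 -0.69 -1.25] [-3.67 -0.69 -0.74] [-3.74 -0.7  -0.21] [-3.73 -0.7   0.33] [-3.65 -0.7   0.86] [-3.49 -0.7   1.37] [-3.26 -0.7   1.85] [-2.96 -0.7   2.29] [-2.61 -0.7   2.69] [-2.2  -0.7   3.03] [-1.75 -0.7   3.32] [-1.26 -0.7   3.53] [-0.74 -0.7   3.67] [-0.21 -0.7   3.74] [ 0.32 -0.7   3.73] [ 0.85 -0.7   3.65]
```

Request:
apply_moves --plan "-2.3 -0.7 -3 0 -8.3 0 0; -2.7 -0.7 -2.6 0 -8.3 0 0; -3.1 -0.7 -2.2 0 -8.3 0 0; -3.3 -0.7 -1.8 0 -8.3 0 0; -3.5 -0.7 -1.3 0 -8.3 0 0; -3.7 -0.7 -0.7 0 -8.3 0 0; -3.8 -0.7 -0.2 0 -8.3 0 0; -3.8 -0.7 0.3 0 -8.3 0 0; -3.7 -0.7 0.9 0 -8.3 0 0; -3.5 -0.7 1.4 0 -8.3 0 0; -3.3 -0.7 1.9 0 -8.3 0 0; -3 -0.7 2.3 0 -8.3 0 0; -2.6 -0.7 2.7 0 -8.3 0 0; -2.2 -0.7 3 0 -8.3 0 0; -1.8 -0.7 3.3 0 -8.3 0 0; -1.3 -0.7 3.5 0 -8.3 0 0; -0.7 -0.7 3.7 0 -8.3 0 0; -0.2 -0.7 3.8 0 -8.3 0 0; 0.3 -0.7 3.7 0 -8.3 0 0; 0.9 -0.7 3.7 0 -8.3 0 0" --squeeze 60

```text
clock: 2.1
eef_pos: [403.6, 147.3, 373.8]
tcp_rot: [-1.565, 0.001, 0.143]
contact_force: [1.0, -0.8, 0.5]
opening: 1.004
```

Request:
apply_moves --plan "2 0 -2 0 8 0 0; 0 0 0 0 0 0 0"

```text
clock: 2.3
eef_pos: [426.9, 137.1, 374.0]
tcp_rot: [-1.563, 0.001, 0.015]
contact_force: [-0.3, 0.2, -0.2]
opening: 0.998
```

```bash
python3 - <<'E'
from h import *
s=r.sense();print(s['eef_pos'],s['tcp_rot'],s['qpos'],abs(s['qvel']).max())
snap('wrist','w1')
E
```

```text
[426.93220204 137.14485632 374.02353946] [-1.56284712e+00  7.65180985e-04  1.54326977e-02] [ 0.30148291 -0.04997105  1.79788755  0.00796889  1.39217275 -1.28615306] 0.10374383576601913
```

View pics/w1.png

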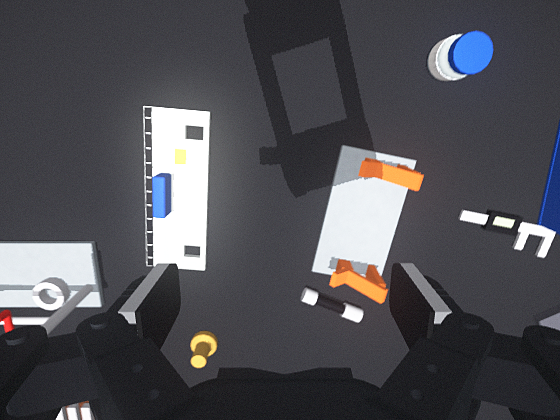

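Wrist view (image down = +x, right = +y): the straightedge's corners are about (145,107), (210,111) and (205,270). The rest's base corners are (342,146), (416,160) and (313,272), with its tall orange walls rising to the right (+y). I'll take one enlarged crop of both.

```bash
python3 - <<'E'
import cv2,numpy as np
f=cv2.imread('pics/w1.png')
a=cv2.resize(f[100:280,130:230],None,fx=3.3,fy=3.3,interpolation=cv2.INTER_CUBIC)
b=cv2.resize(f[136:316,300:440],None,fx=3.3,fy=3.3,interpolation=cv2.INTER_CUBIC)
m=np.hstack([a,b])
for x in range(0,m.shape[1],66): cv2.line(m,(x,0),(x,6),(0,255,0),1)
cv2.imwrite('pics/c1.png',m);print(m.shape)
E
```

```text
(594, 792, 3)
```

View pics/c1.png

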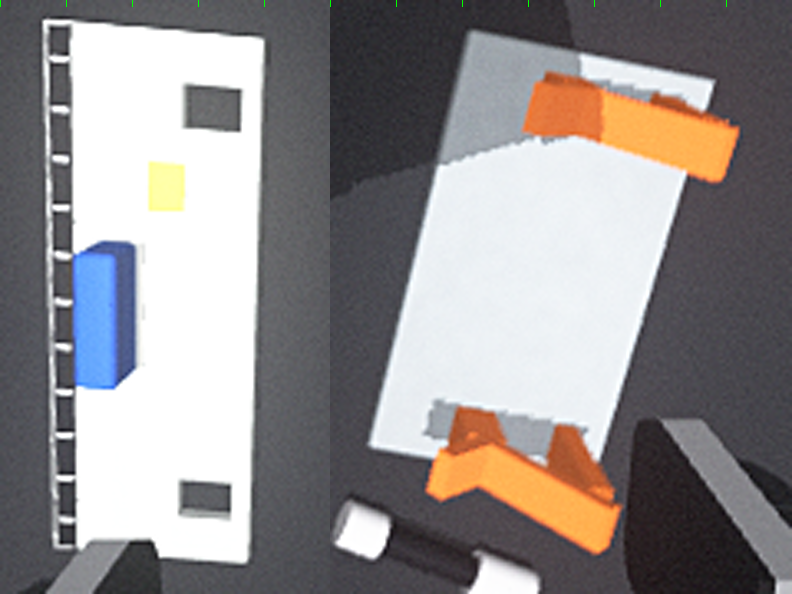

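```bash
python3 - <<'E'
from h import *
c=load('w1')
A=lambda L:np.array([[130+u/3.3,100+v/3.3] for u,v in L])
B=lambda L:np.array([[300+(u-330)/3.3,136+v/3.3] for u,v in L])
def fit(P,uv,x0):
    f=lambda p:(proj(c,T(Ro.from_euler('z',p[2]).as_matrix(),[p[0],p[1],0],P))-uv).ravel()
    s=least_squares(f,x0); print(s.x.round(3),s.fun.reshape(-1,2).round(1).tolist()); return s.x
P=[(-120,-45,10),(-120,45,10),(120,45,10),(120,-45,10),(-30,-24,42),(-30,-6,42),(30,-6,42),(30,-24,42)]
fit(P,A([(44,20),(264,38),(248,563),(54,549),(76,254),(113,251),(113,388),(76,387)]),[483,-19,0])
Q=[(-100,-55,12),(-100,55,12),(100,-55,12)]
q=fit(Q,B([(469,31),(715,80),(370,447)]),[519,254,-.2])
M=Ro.from_euler('z',q[2]).as_matrix()
V=[(x,y,z) for x in(-90,-70,70,90) for y,z in((0,50),(-19.8,69.8),(42.4,92.4))]
uv=proj(c,T(M,[q[0],q[1],0],V))
for v,p in zip(V,uv): print(v,((p-[300,136])*3.3+[330,0]).round())
E
```

```text
[ 4.8479e+02 -1.7877e+01 -7.4000e-02] [[0.3, -0.5], [-0.4, 0.1], [-0.3, -0.7], [0.4, -1.0], [-1.2, -1.1], [0.9, 1.0], [1.1, 1.4], [-0.7, 0.6]]
[ 5.19740e+02  2.57429e+02 -1.79000e-01] [[0.0, -0.2], [0.2, -0.2], [-0.2, 0.4]]
(-90, 0, 50) [612.  92.]
(-90, -19.8, 69.8) [577.  90.]
(-90, 42.4, 92.4) [755. 132.]
(-70, 0, 50) [598. 140.]
(-70, -19.8, 69.8) [563. 141.]
(-70, 42.4, 92.4) [739. 184.]
(70, 0, 50) [514. 448.]
(70, -19.8, 69.8) [477. 461.]
(70, 42.4, 92.4) [636. 514.]
(90, 0, 50) [502. 489.]
(90, -19.8, 69.8) [466. 503.]
(90, 42.4, 92.4) [622. 556.]
```

Request:
apply_moves --plan "2.6 3.4 3 0 0 0 0; 2.6 3.4 3 0 0 0 0; 2.6 3.4 3 0 0 0 0; 2.6 3.4 3 0 0 0 0; 0 0 0 0 0 0 0"

```text
clock: 2.85
eef_pos: [525.1, 256.8, 241.4]
tcp_rot: [-1.561, -0.0, 0.018]
contact_force: [-1.1, 0.8, -0.4]
opening: 0.998
```

```bash
python3 - <<'E'
from h import *
s=r.sense();print(s['eef_pos'],s['tcp_rot'],abs(s['qvel']).max())
snap('wrist','w2')
f=cv2.imread('pics/w2.png')[40:310,150:420]
cv2.imwrite('pics/c2.png',cv2.resize(f,None,fx=2.2,fy=2.2,interpolation=cv2.INTER_CUBIC))
E
```

```text
[525.08762376 256.75056336 241.37070675] [-1.56082706e+00 -4.47321631e-04  1.78573599e-02] 0.07667102312386286
```

View pics/c2.png

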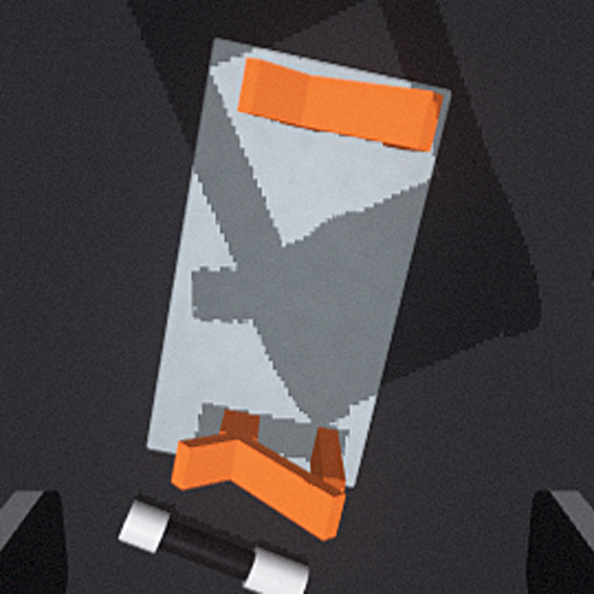

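The base corners show at about (215,38), (451,91), (147,449) and (354,490) in the crop. The V line of the near cradle runs (311,75)–(303,122), and that of the far cradle starts at (236,437). Next, the fits for base and cradles separately.

```bash
python3 - <<'E'
from h import *
c=load('w2')
B=lambda L:np.array([[150+u/2.2,40+v/2.2] for u,v in L])
def fit(P,uv,x0):
    f=lambda p:(proj(c,T(Ro.from_euler('z',p[2]).as_matrix(),[p[0],p[1],0],P))-uv).ravel()
    s=least_squares(f,x0); print(s.x.round(3),s.fun.reshape(-1,2).round(1).tolist()); return s.x
Q=[(-100,-55,12),(-100,55,12),(100,-55,12),(100,55,12)]
q=fit(Q,B([(215,38),(451,91),(147,449),(354,490)]),[519,254,-.2])
V=[(x,y,z) for x in(-90,-70,70,90) for y,z in((0,50),(-19.8,69.8),(42.4,92.4))]
M=Ro.from_euler('z',q[2]).as_matrix()
for v,p in zip(V,proj(c,T(M,[q[0],q[1],0],V))): print(v,((p-[150,40])*2.2).round())
k=[0,1,2,3,4,5,6,7,8,11]
fit([V[i] for i in k],B([(311,75),(249,59),(438,91),(303,122),(239,109),(429,151),(236,437),(178,443),(345,488),(325,541)]),q)
E
```

```text
[ 5.20692e+02  2.56022e+02 -1.86000e-01] [[-0.8, -0.3], [1.3, -0.0], [-0.9, 0.7], [0.5, -0.1]]
(-90, 0, 50) [335.  81.]
(-90, -19.8, 69.8) [287.  66.]
(-90, 42.4, 92.4) [459.  99.]
(-70, 0, 50) [324. 132.]
(-70, -19.8, 69.8) [276. 121.]
(-70, 42.4, 92.4) [444. 156.]
(70, 0, 50) [259. 445.]
(70, -19.8, 69.8) [213. 453.]
(70, 42.4, 92.4) [358. 503.]
(90, 0, 50) [251. 484.]
(90, -19.8, 69.8) [205. 495.]
(90, 42.4, 92.4) [347. 546.]
[ 5.17508e+02  2.46166e+02 -1.86000e-01] [[-0.3, -1.1], [5.1, -1.0], [-3.1, -1.2], [-1.3, 0.7], [5.1, 1.2], [-5.3, -2.3], [0.9, 0.4], [5.4, 1.5], [-5.1, 3.3], [-0.7, -1.2]]
```

```bash
cat > g.py <<'E'
from h import *
SE=np.array([484.8,-17.9,0]);SY=-.074
RO=np.array([518.6,246.2,0]);RY=-.186
Rx=lambda a:Ro.from_euler('x',a).as_matrix()
Rz=lambda a:Ro.from_euler('z',a).as_matrix()
G=Rx(-np.pi/2)  # handle grasp: tool axes in straightedge axes
E
python3 - <<'E'
from g import *
M=Rz(SY); p=T(M,SE,(0,-15,15))[0];print(p)
plan(p+[0,0,70],M@G,7)
E
```

```text
[483.69101278 -32.85894874  15.        ]
per-row turn [-0.08  0.75  0.01]
[-0.66  2.22 -4.13] [-0.61  2.23 -4.14] [-0.55  2.23 -4.14] [-0.5   2.24 -4.15] [-0.44  2.25 -4.15] [-0.39  2.25 -4.15] [-0.33  2.26 -4.15]
```

Request:
apply_moves --plan "-0.6 2.2 -4.2 0 0.8 0 0; -0.6 2.2 -4.2 0 0.8 0 0; -0.6 2.3 -4.2 0 0.8 0 0; -0.5 2.3 -4.2 0 0.8 0 0; -0.4 2.3 -4.2 0 0.8 0 0; -0.4 2.3 -4.2 0 0.8 0 0; -0.3 2.3 -4.2 0 0.8 0 0; 0 0 0 0 0 0 0"

```text
clock: 3.7
eef_pos: [480.6, -48.9, 86.9]
tcp_rot: [-1.556, -0.015, -0.081]
contact_force: [0.5, 0.5, -0.2]
opening: 0.998
```

```bash
python3 - <<'E'
from g import *
M=Rz(SY); p=T(M,SE,(0,-15,15))[0]
delta(p,M@G); snap('wrist','w3')
c=load('w3')
print(proj(c,T(M,SE,[(-30,-24,42),(30,-24,42),(-30,-6,42),(30,-6,42)])).round())
E
```

```text
shift cm [0.07 7.21 1.52] turn deg [-0.83 -0.4   0.85]
[[296. 183.]
 [296. 283.]
 [330. 182.]
 [327. 282.]]
```

```bash
python3 - <<'E'
from g import *
f=cv2.imread('pics/w3.png').astype(int)
m=((f[...,0]>150)&(f[...,2]<110)&(f[...,0]-f[...,2]>90)).astype(np.uint8)
m[:, :150]=0
n,l,st,ce=cv2.connectedComponentsWithStats(m); print(st[1:][st[1:,4]>100],)
ys,xs=np.where(m); 
for row in (200,220,240,260): print(row,np.where(m[row])[0][[0,-1]] if m[row].any() else None, f[row,285:350:5].tolist()[:0])
E
```

```text
[[298 259  21  20 113]]
200 [298 320] []
220 [307 319] []
240 [299 308] []
260 [299 319] []
```

Request:
apply_moves --plan "0.1 2 1.5 -0.8 -0.4 0.8 0; 0 2.5 0 0 0 0 0; 0 1.5 0 0 0 0 0; 0 0.8 0 0 0 0 0; 0 0 0 0 0 0 0"

```text
clock: 4.25
eef_pos: [489.1, -31.1, 27.0]
tcp_rot: [-1.569, -0.015, -0.075]
contact_force: [0.1, 0.1, 0.1]
opening: 1.0
```

```bash
python3 - <<'E'
from g import *
M=Rz(SY); p=T(M,SE,(0,-15,15))[0]
delta(p,M@G); s=r.sense(); print(s['eef_pos'],s['contact_force'])
E
```

```text
shift cm [-0.54  1.19 -0.22] turn deg [-0.08 -0.03  0.88]
[489.08029892 -31.08612644  27.02455241] [0.05462425 0.07312747 0.09174596]
```

Request:
apply_moves --plan "-0.5 0.6 -0.2 0 0 0.9 0; 0 0.6 0 0 0 0 0; 0 0.2 0 0 0 0 0.4; 0 0 0 0 0 0 0.7; 0 0 0 0 0 0 1; 0 0 0 0 0 0 1; 0 0 0 0 0 0 1; 0 0 0 0 0 0 1; 0 0 0 0 0 0 1; 0 0 0 0 0 0 1" --squeeze 90

```text
clock: 5.25
eef_pos: [485.7, -32.7, 15.5]
tcp_rot: [-1.569, -0.003, -0.074]
contact_force: [-0.1, 0.2, 0.7]
opening: 0.19
```

Request:
apply_moves --plan "0 -1 0 0 0 0 1; 0 -3 0 0 0 0 1; 0 -4 0 0 0 0 1; 0 -5 0 0 0 0 1; 0 -4 0 0 0 0 1; 0 0 0 0 0 0 1"

```text
clock: 5.85
eef_pos: [481.8, -32.6, 191.7]
tcp_rot: [-1.569, 0.005, -0.074]
contact_force: [-0.1, 0.3, -5.1]
opening: 0.195
```

```bash
cat >> g.py <<'E'
SEAT=T(Rz(RY),RO,(0,31.8,81.8))[0]; SR=Rz(RY)@Rx(np.pi/4)
def seatgoal(up,tcp=(1,-15,15.5)): return T(SR,SEAT,tcp)[0]+[0,0,up]
E
python3 - <<'E'
from g import *
s=r.sense();print(s['eef_pos'],s['tcp_rot'],s['contact_force'],s['opening'],s['qpos'])
print(seatgoal(60),Ro.from_matrix(SR@G).as_euler('xyz'))
plan(seatgoal(60),SR@G,10)
snap('wrist','w4'); snap('side','s4')
w=cv2.imread('pics/w4.png')[100:420];q=cv2.imread('pics/s4.png')[120:340,140:440]
q=cv2.resize(q,(436,320));cv2.imwrite('pics/c4.png',cv2.resize(np.hstack([w,q]),(800,257)))
E
```

```text
[481.77247838 -32.57888961 191.65547016] [-1.56936138  0.00481778 -0.07385275] [-0.06786661  0.25419755 -5.14281111] 0.19487878356998478 [-7.16525175e-02  1.80563007e-01  1.96680831e+00  1.71893645e-03
  9.99036622e-01 -1.56952626e+00]
[521.4751791  256.0718089  142.15355339] [-7.85398163e-01  2.22044605e-16 -1.86000000e-01]
per-row turn [ 4.49  0.6  -0.28]
[0.19 0.5  2.91] [0.15 0.73 2.86] [0.12 0.95 2.8 ] [0.08 1.16 2.72] [0.05 1.37 2.62] [0.02 1.57 2.5 ] [-0.02  1.77  2.37] [-0.05  1.94  2.22] [-0.08  2.11  2.06] [-0.11  2.27  1.89]
```

View pics/c4.png

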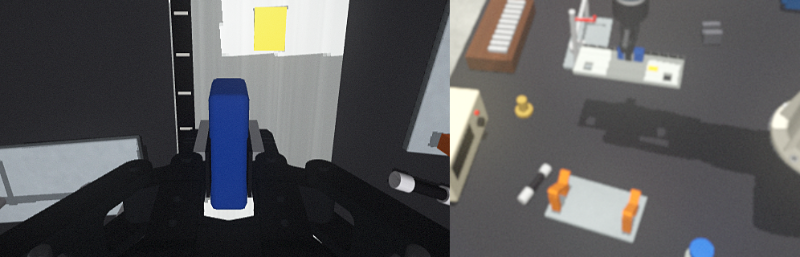

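Request:
apply_moves --plan "0.2 0.4 3 4.5 0.6 -0.3 1; 0.1 0.6 2.9 4.5 0.6 -0.3 1; 0.1 0.9 2.8 4.5 0.6 -0.3 1; 0.1 1.1 2.7 4.5 0.6 -0.3 1; 0 1.3 2.6 4.5 0.6 -0.3 1; 0 1.5 2.5 4.5 0.6 -0.3 1; 0 1.7 2.4 4.5 0.6 -0.3 1; 0 1.8 2.2 4.5 0.6 -0.3 1; -0.1 1.8 2 4.5 0.6 -0.3 1; -0.1 1.8 1.8 4.5 0.6 -0.3 1; 0 0 0 0 0 0 1"

```text
clock: 7.05
eef_pos: [500.7, 255.8, 125.1]
tcp_rot: [-0.776, 0.043, -0.198]
contact_force: [-1.0, 0.1, -6.0]
opening: 0.194
```

```bash
python3 - <<'E'
from g import *
s=r.sense();print(s['eef_pos'],s['tcp_rot'],s['contact_force'],s['qpos'])
delta(seatgoal(30),SR@G)
E
```

```text
[500.73018027 255.81483851 125.06577881] [-0.77598293  0.04340165 -0.19830134] [-0.99722508  0.09855734 -6.0245325 ] [ 0.0269187   0.4341969   2.12286188  1.19408399  0.85636873 -2.27950777]
shift cm [ 2.08  1.15 -0.55] turn deg [-0.55 -2.26 -1.25]
```

Request:
apply_moves --plan "1.2 0 -0.6 -0.5 -2.2 -1.2 1; 0.9 0.4 0 0 0 0 1; 0 0 0 0 0 0 1; 0 0 0 0 0 0 1"

```text
clock: 7.45
eef_pos: [516.7, 248.6, 110.2]
tcp_rot: [-0.795, 0.013, -0.186]
contact_force: [-0.1, -0.3, -4.4]
opening: 0.193
```

```bash
python3 - <<'E'
from g import *
s=r.sense();print(s['eef_pos'],s['tcp_rot'])
delta(seatgoal(25),SR@G);delta(seatgoal(0),SR@G)
snap('wrist','w5'); snap('side','s5')
w=cv2.imread('pics/w5.png');q=cv2.imread('pics/s5.png')[220:340,180:340]
q=cv2.resize(q,(560,420));cv2.imwrite('pics/c5.png',cv2.resize(np.vstack([w,q]),(400*800//800,600)))
E
```

```text
[516.68798987 248.62193261 110.15490331] [-0.79460089  0.01309521 -0.18628464]
shift cm [0.34 0.79 0.38] turn deg [ 0.53 -0.54 -0.52]
shift cm [ 0.37  2.57 -1.37] turn deg [ 0.53 -0.54 -0.52]
```

View pics/c5.png

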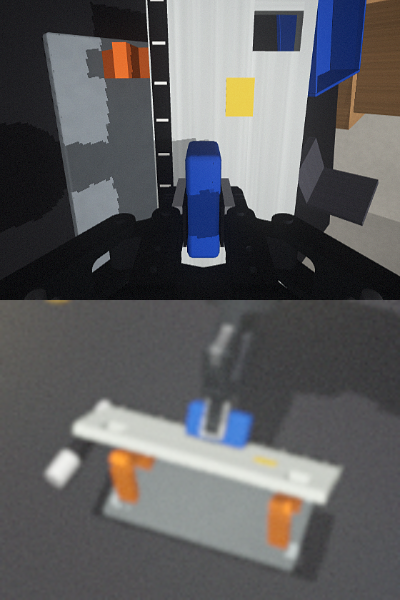

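Request:
apply_moves --plan "0.4 0.4 0.1 0.5 -0.5 -0.5 1; 0 0.5 -0.4 0 0 0 1; 0 0.6 -0.6 0 0 0 1; 0 0.4 -0.4 0 0 0 1; 0 0 0 0 0 0 1"

```text
clock: 8.05
eef_pos: [522.0, 252.3, 86.6]
tcp_rot: [-0.785, -0.002, -0.187]
contact_force: [-0.5, 0.4, -4.6]
opening: 0.193
```

```bash
python3 - <<'E'
from g import *
s=r.sense();print(s['eef_pos'],s['tcp_rot'],s['contact_force'],s['wrist_torque'])
delta(seatgoal(0),SR@G)
E
```

```text
[522.01625835 252.34106562  86.58004257] [-0.78481011 -0.00239003 -0.18660435] [-0.4714854   0.38703355 -4.61499092] [-0.97293529  0.18418379  0.02260775]
shift cm [-0.12  0.56 -0.06] turn deg [-0.03  0.07  0.12]
```

Request:
apply_moves --plan "0 0.3 0 0 0 0 1; 0 0.2 0 0 0 0 1; 0 0 0 0 0 0 1"

```text
clock: 8.35
eef_pos: [522.7, 255.9, 82.5]
tcp_rot: [-0.785, -0.002, -0.187]
contact_force: [-1.5, -3.1, -2.0]
opening: 0.192
```

Request:
apply_moves --plan "0 0 -0.2 0 0 0 1; 0 0 -0.1 0 0 0 1; 0 0 0 0 0 0 1"

```text
clock: 8.65
eef_pos: [522.7, 255.5, 82.4]
tcp_rot: [-0.78, -0.002, -0.186]
contact_force: [-0.8, -0.1, -4.4]
opening: 0.193
```

Request:
apply_moves --plan "0 0.1 -0.3 0 0 0 1; 0 0.1 -0.3 0 0 0 1; 0 0 0 0 0 0 1"

```text
clock: 8.95
eef_pos: [522.8, 255.3, 82.9]
tcp_rot: [-0.767, -0.003, -0.184]
contact_force: [-0.3, 0.7, -5.7]
opening: 0.189
```

```bash
python3 - <<'E'
from g import *
s=r.sense();print(s['eef_pos'],s['tcp_rot'],s['contact_force'],s['wrist_torque'])
delta(seatgoal(0),SR@G)
E
```

```text
[522.82723418 255.29356102  82.94543504] [-0.76718981 -0.00317852 -0.18397652] [-0.34349133  0.71480921 -5.66905716] [-0.93163296  0.21847416 -0.04797297]
shift cm [-0.15  0.09 -0.02] turn deg [-1.04  0.21  0.04]
```

Request:
apply_moves --plan "0 0.1 0 -1 0 0 1; 0 0 0 0 0 0 0.7; 0 0 0 0 0 0 0.5; 0 0 0 0 0 0 0.4; 0 0 0 0 0 0 0.4; 0 -0.5 0 0 0 0 0.4; 0 -2 0 0 0 0 0.4; 0 -4 0 0 0 0 0.4; 0 -4 0 0 0 0 0.4; 0 0 0 0 0 0 0.4"

```text
clock: 9.95
eef_pos: [508.5, 180.2, 158.1]
tcp_rot: [-0.789, -0.002, -0.183]
contact_force: [0.5, -0.4, -0.2]
opening: 0.598
```

```bash
python3 - <<'E'
from g import *
s=r.sense();print(s['eef_pos'],s['tcp_rot'],s['contact_force'],s['opening'],s['qpos'])
snap('wrist','w6'); snap('side','s6')
w=cv2.imread('pics/w6.png');q=cv2.imread('pics/s6.png')[220:340,180:340]
q=cv2.resize(q,(560,420));cv2.imwrite('pics/c6.png',cv2.resize(np.vstack([w,q]),(400,600)))
E
```

```text
[508.49561835 180.20781822 158.1256635 ] [-0.78933321 -0.00201072 -0.1825187 ] [ 0.46099472 -0.36397306 -0.17665423] 0.5979101685020862 [-0.12552265  0.36850344  2.09846821  1.04186296  0.95166454 -2.27243122]
```

View pics/c6.png

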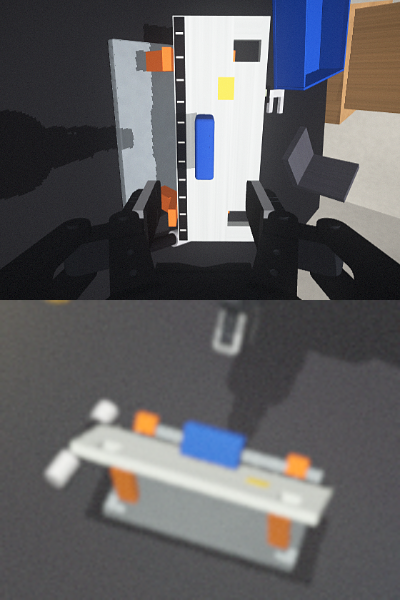

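The straightedge rests in both cradles, bottom edge down (wrist crop corners about (173,16) and (270,16), handle at (204,147)). I'll check it against the model.

```bash
python3 - <<'E'
from g import *
c=load('w6'); f=cv2.cvtColor(cv2.imread('pics/w6.png'),cv2.COLOR_BGR2GRAY)
P=[(-120,-45,10),(-120,45,10),(120,45,10),(120,-45,10),(-80,12,10),(-80,38,10),(-30,-24,42),(-30,-6,42),(30,-24,42),(30,-6,42)]
uv=proj(c,T(SR,SEAT,P));print(uv.round().tolist())
obs=[]
for p in uv[:2]:
    q=cv2.cornerSubPix(f,p.astype(np.float32).reshape(1,1,2).copy(),(9,9),(-1,-1),(3,50,.01)); print(p.round(1),q.ravel())
# row/col white extents
for row in (60,120,300,330): 
    w=np.where(f[row,200:400]>150)[0]; print(row,w[[0,-1]]+200)
for col in (300,350): 
    w=np.where(f[:,col]>150)[0]; print(col,w[[0,-1]])
w=cv2.imread('pics/w6.png')[0:360,220:400];cv2.imwrite('pics/c6b.png',cv2.resize(w,(300,600)))
E
```

```text
[[241.0, 20.0], [379.0, 21.0], [357.0, 337.0], [250.0, 336.0], [327.0, 85.0], [365.0, 85.0], [273.0, 165.0], [301.0, 165.0], [273.0, 252.0], [299.0, 253.0]]
[241.5  20. ] [241.48723  22.2765 ]
[379.4  20.5] [378.57956   21.872639]
60 [200 375]
120 [200 371]
300 [236 374]
330 [246 353]
300 [ 22 337]
350 [ 22 337]
```

```bash
cat >> g.py <<'E'
G2=Rx(np.pi)
def top(d,x=0): return T(SR,SEAT,(x,10+d,5))[0]
E
python3 - <<'E'
from g import *
print(top(0),top(90))
plan([520,260,290],Rz(RY)@G,7)
E
```

```text
[525.13457829 280.92606     92.40660172] [536.90341182 343.46800238 156.04621202]
per-row turn [-6.4   0.03 -0.02]
[-0.03 -0.56  2.15] [-0.03 -0.8   2.07] [-0.03 -1.03  1.97] [-0.03 -1.24  1.85] [-0.03 -1.44  1.7 ] [-0.03 -1.62  1.52] [-0.03 -1.78  1.34]
```

Request:
apply_moves --plan "0 -1.2 2.2 -6.4 0 0 0.4; 0 -1.2 2.1 -6.4 0 0 0.4; 0 -1.2 2 -6.4 0 0 0.4; 0 -1.2 1.9 -6.4 0 0 0.4; 0 -1.4 1.7 -6.4 0 0 0.4; 0 -1.6 1.5 -6.4 0 0 0.4; 0 -1.8 1.3 -6.4 0 0 0.4"

```text
clock: 10.75
eef_pos: [517.2, 254.0, 290.5]
tcp_rot: [-1.581, 0.011, -0.186]
contact_force: [-1.1, -0.2, -1.1]
opening: 0.602
```

```bash
python3 - <<'E'
from g import *
s=r.sense();print(s['eef_pos'],s['tcp_rot'],s['qpos'])
plan(top(80)+[0,0,20],SR@G2,9)
E
```

```text
[517.17592309 253.97363434 290.49993098] [-1.58070649  0.01105099 -0.18587094] [ 4.54678951e-01  2.33762070e-01  1.66251158e+00 -1.40895523e-03
  1.26010213e+00 -9.29860532e-01]
per-row turn [-4.94  0.03 -0.07]
[0.05 1.34 0.95] [0.04 1.25 1.06] [0.04 1.16 1.17] [0.04 1.05 1.26] [0.04 0.94 1.35] [0.04 0.82 1.43] [0.04 0.69 1.49] [0.03 0.56 1.55] [0.03 0.43 1.59]
```

Request:
apply_moves --plan "0 1.3 1.1 -5 0 0 0.4; 0 1.3 1.2 -5 0 0 0.4; 0 1.2 1.3 -5 0 0 0.4; 0 1.1 1.4 -5 0 0 0.4; 0 1 1.5 -5 0 0 0.4; 0 0.9 1.6 -5 0 0 0.4; 0 0.7 1.6 -5 0 0 0.4; 0 0.6 1.7 -5 0 0 0.4; 0 0.5 1.7 -5 0 0 0.4; 0 0 0 0 0 0 0.4"

```text
clock: 11.75
eef_pos: [523.7, 364.2, 142.5]
tcp_rot: [-2.405, 0.022, -0.161]
contact_force: [-0.6, -0.8, -0.3]
opening: 0.599
```

```bash
python3 - <<'E'
from g import *
s=r.sense();print(s['eef_pos'],s['tcp_rot'],s['qpos'])
delta(top(60),SR@G2)
snap('wrist','w7');c=load('w7')
P=[(-120,45,10),(-120,45,0),(-100,38,0),(-80,38,0),(120,45,0),(-30,-24,42)]
print(proj(c,T(SR,SEAT,P)).round().tolist())
E
```

```text
[523.73052636 364.17598128 142.47616888] [-2.4052533   0.02232203 -0.16100596] [ 0.82117207  0.86569203  1.20832475 -0.42162711  1.79604548 -0.53507869]
shift cm [ 1.6   3.42 -2.12] turn deg [2.83 1.91 0.16]
[[243.0, 35.0], [262.0, 35.0], [263.0, 77.0], [263.0, 115.0], [257.0, 407.0], [217.0, 177.0]]
```

View pics/w7.png

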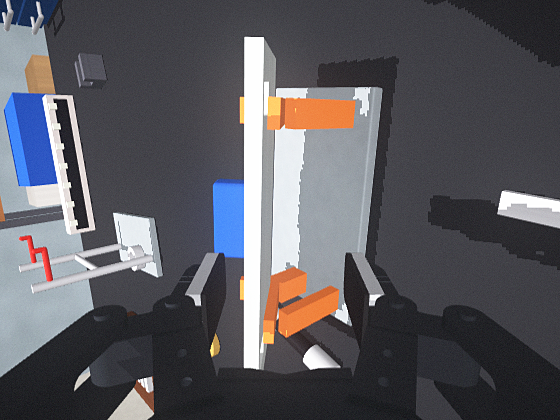

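The plate's top edge shows at columns 245–267 with its end at row 37, within a few px of the model (243–262, 35). The fingers at columns 215 and 355 straddle it once centred. Next I correct the pose and approach.

Request:
apply_moves --plan "0.8 0.5 -1 2.8 1.9 0.2 0.4; 0.8 1 -1.1 0 0 0 0.4; 0 1.5 0 0 0 0 0.4; 0 0 0 0 0 0 0.4"

```text
clock: 12.2
eef_pos: [533.7, 323.7, 140.5]
tcp_rot: [-2.346, 0.0, -0.185]
contact_force: [-0.0, 0.5, 0.5]
opening: 0.602
```

```bash
python3 - <<'E'
from g import *
delta(top(0),SR@G2)
snap('wrist','w8');c=load('w8');f=cv2.cvtColor(cv2.imread('pics/w8.png'),cv2.COLOR_BGR2GRAY)
print(proj(c,T(SR,SEAT,[(-60,45,10),(-60,45,0),(-60,38,0)])).round().tolist())
row=int(proj(c,T(SR,SEAT,[(-60,45,5)]))[0,1]); print(row,f[row,200:340:3].tolist())
E
```

```text
shift cm [-0.06  6.49  0.25] turn deg [-0.6   0.05  0.05]
[[279.0, 124.0], [300.0, 124.0], [299.0, 123.0]]
124 [66, 67, 68, 63, 68, 71, 65, 71, 71, 73, 70, 70, 73, 76, 74, 76, 83, 76, 77, 83, 80, 83, 83, 88, 92, 88, 79, 254, 253, 253, 254, 254, 254, 254, 235, 234, 235, 236, 235, 237, 237, 184, 161, 158, 155, 159, 154]
```

Request:
apply_moves --plan "0 1.5 0.2 -0.6 0 0 0.4; 0 2 0.1 0 0 0 0.4; 0 2 0 0 0 0 0.4; 0 1 0 0 0 0 0.4; 0 0.3 0 0 0 0 0.4; 0 0 0 0 0 0 0.4"

```text
clock: 12.85
eef_pos: [526.8, 277.9, 91.3]
tcp_rot: [-2.352, -0.003, -0.183]
contact_force: [-1.1, -0.1, -0.0]
opening: 0.598
```

```bash
python3 - <<'E'
from g import *
delta(top(0),SR@G2); s=r.sense(); print(s['contact_force'])
E
```

```text
shift cm [-0.21 -0.27  0.11] turn deg [-0.24 -0.02  0.23]
[-1.10080026 -0.10316044 -0.03426641]
```

Request:
apply_moves --plan "-0.2 -0.2 0.1 0 0 0 0.6; 0 0 0 0 0 0 0.8; 0 0 0 0 0 0 1; 0 0 0 0 0 0 1; 0 0 0 0 0 0 1; 0 0 0 0 0 0 1; 0 0 0 0 0 0 1" --squeeze 110

```text
clock: 13.55
eef_pos: [525.8, 282.0, 93.7]
tcp_rot: [-2.352, -0.005, -0.182]
contact_force: [0.1, -1.4, -1.4]
opening: 0.096
```

```bash
python3 - <<'E'
from g import *
s=r.sense();print(s['eef_pos'],s['tcp_rot'],s['qpos'],s['opening'],s['contact_force'])
print('TCP in se',(SR.T@(s['eef_pos']-SEAT)).round(1))
# lift target: tool down, yaw -pi/2 eventually
plan([480,120,330],Ro.from_euler('xyz',[-np.pi/2,0,-np.pi/4]).as_matrix(),9)
E
```

```text
[525.78290807 282.03305814  93.72755971] [-2.35160475 -0.00486487 -0.1823101 ] [ 0.73853757  0.8139816   1.41013838 -0.44306852  1.58232785 -0.49791617] 0.09591108404414565 [ 0.13456754 -1.44275428 -1.36920152]
TCP in se [ 0.4 11.8  5.1]
per-row turn [4.81 3.63 1.53]
[-0.16 -0.55 -3.17] [ 0.02 -0.82 -3.12] [ 0.19 -1.08 -3.03] [ 0.35 -1.33 -2.91] [ 0.49 -1.58 -2.77] [ 0.61 -1.82 -2.59] [ 0.72 -2.05 -2.38] [ 0.8  -2.26 -2.15] [ 0.87 -2.45 -1.9 ]
```

Request:
apply_moves --plan "0 -0.7 -0.7 0 0 0 1; 0 -2 -2 0 0 0 1; 0 -3 -3 0 0 0 1; 0 -3 -3 0 0 0 1; 0 -2 -2 0 0 0 1; 0 0 0 0 0 0 1"

```text
clock: 14.15
eef_pos: [524.3, 282.9, 248.7]
tcp_rot: [-2.346, -0.001, -0.181]
contact_force: [0.8, 1.1, -5.9]
opening: 0.1
```

```bash
python3 - <<'E'
from g import *
s=r.sense();print(s['eef_pos'],s['tcp_rot'],s['contact_force'],s['wrist_torque'],s['opening'])
plan([430,-240,330],Ro.from_euler('xyz',[-np.pi/2,0,-np.pi/2]).as_matrix(),14)
E
```

```text
[524.27671156 282.92664407 248.70605551] [-2.34621610e+00 -1.18755577e-03 -1.81376902e-01] [ 0.8345072   1.11243026 -5.90157767] [ 0.96676734 -0.1980306   0.02377618] 0.09953523077132209
per-row turn [2.63 5.38 2.2 ]
[ 0.01  2.24 -3.12] [ 0.39  2.09 -3.2 ] [ 0.77  1.92 -3.24] [ 1.15  1.73 -3.23] [ 1.51  1.53 -3.18] [ 1.86  1.33 -3.09] [ 2.19  1.11 -2.95] [ 2.5   0.89 -2.78] [ 2.78  0.66 -2.57] [ 3.03  0.44 -2.32] [ 3.25  0.22 -2.04] [ 3.43  0.   -1.73] [ 3.57 -0.2  -1.4 ] [ 3.67 -0.4  -1.04]
```

Request:
apply_moves --plan "0 1.5 -2.5 2.6 5.4 2.2 1; 0.4 2.1 -3.2 2.6 5.4 2.2 1; 0.8 1.9 -3.2 2.6 5.4 2.2 1; 1.2 1.7 -3.2 2.6 5.4 2.2 1; 1.5 1.5 -3.2 2.6 5.4 2.2 1; 1.9 1.3 -3.1 2.6 5.4 2.2 1; 2.2 1.1 -3 2.6 5.4 2.2 1; 2.5 0.9 -2.8 2.6 5.4 2.2 1; 2.8 0.6 -2.6 2.6 5.4 2.2 1; 3 0.4 -2.3 2.6 5.4 2.2 1; 3.3 0.2 -2 2.6 5.4 2.2 1; 3.4 0 -1.7 2.6 5.4 2.2 1; 3.6 -0.2 -1.4 2.6 5.4 2.2 1; 3.7 -0.4 -1 2.6 5.4 2.2 1; 0 0 0 0 0 0 1"

```text
clock: 15.65
eef_pos: [409.5, -243.6, 308.4]
tcp_rot: [-1.565, 0.019, -1.631]
contact_force: [0.5, 1.1, -4.7]
opening: 0.101
```

```bash
python3 - <<'E'
from g import *
s=r.sense();print(s['qpos'])
delta([430,-255,330],Ro.from_euler('xyz',[-np.pi/2,0,-np.pi/2]).as_matrix())
snap('wrist','w9');c=load('w9')
print(proj(c,[(580,-168,174),(580,-346,174),(640,-168,194)]).round().tolist())
E
```

```text
[-0.55409417  0.04690662  1.84271489  0.02085541  1.25565123 -0.50010051]
shift cm [ 0.97 -2.17  2.13] turn deg [-0.39 -3.47 -1.09]
[[505.0, 86.0], [485.0, 299.0], [609.0, 78.0]]
```

View pics/w9.png

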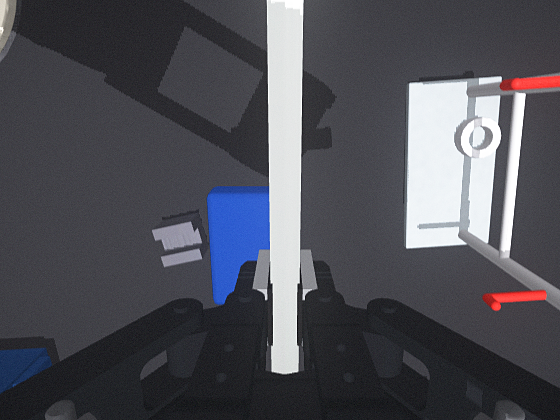

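Wrist view: the left hook tip is at about (502,85), the right at (488,299). The stand's base corners are about (409,82), (405,248) and (494,243), and the held plate is edge-on at columns 270–300. I'll refine with one crop.

```bash
python3 - <<'E'
from g import *
f=cv2.imread('pics/w9.png'); h=f.astype(int)
m=((h[...,2]>120)&(h[...,1]<80)&(h[...,0]<80))
for a,b in ((0,200),(200,400)):
    ys,xs=np.where(m[a:b]);ys+=a; print(xs.min(),xs.max(),ys.min(),ys.max())
    for col in range(xs.min(),xs.max(),6): print(col,ys[xs==col].min(),ys[xs==col].max(),end='; ')
    print()
cv2.imwrite('pics/c9.png',cv2.resize(f[65:310,400:560],None,fx=2.4,fy=2.4,interpolation=cv2.INTER_CUBIC))
E
```

```text
500 559 76 90
500 84 88; 506 80 90; 512 79 89; 518 78 89; 524 79 88; 530 78 88; 536 78 87; 542 77 87; 548 77 87; 554 76 86; 
483 545 290 310
483 295 299; 489 293 305; 495 293 310; 501 293 302; 507 292 302; 513 292 301; 519 291 301; 525 291 300; 531 290 300; 537 290 300; 543 290 299;
```

View pics/c9.png

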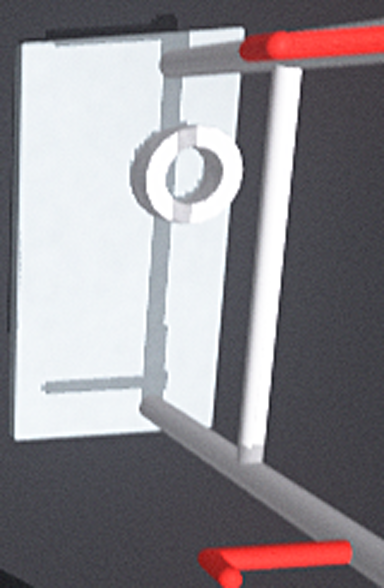

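```bash
python3 - <<'E'
from g import *
c=load('w9')
def fit(P,uv,x0):
    P=np.array(P,float);uv=np.array(uv)
    f=lambda p:(proj(c,T(Rz(p[2]),[p[0],p[1],0],P))-uv).ravel()
    s=least_squares(f,x0); print(s.x.round(3),s.fun.reshape(-1,2).round(1).tolist()); return s.x
b=fit([(-35,105,12),(-35,-105,12),(75,-105,12),(75,105,12)],[(409.2,82.5),(405.8,248.3),(488.8,243.3),(501.3,77.5)],[600,-257,0])
for tx in (-20,-16):
    h=fit([(tx,90,186),(tx,-90,186),(29,-90,170)],[(516,83.5),(495.8,305.4),(545,294.5)],b)
for p in (b,h):
  V=[(-24,90,170),(-20,90,170),(-16,90,186),(-20,-90,170),(-24,-90,166),(-20,-90,186),(29,-90,170)]
  print(proj(c,T(Rz(p[2]),[p[0],p[1],0],V)).round().tolist())
E
```

```text
[ 5.99780e+02 -2.57836e+02  8.00000e-03] [[-0.6, 0.4], [-0.4, 0.9], [-0.3, 0.3], [1.1, -1.4]]
[ 6.02644e+02 -2.56532e+02  2.10000e-02] [[0.1, -0.8], [2.0, 2.0], [-2.2, -1.0]]
[ 5.99591e+02 -2.56522e+02  3.10000e-02] [[0.1, -0.6], [4.2, 1.9], [-4.5, -1.2]]
[[495.0, 86.0], [500.0, 86.0], [519.0, 84.0], [483.0, 299.0], [476.0, 297.0], [493.0, 309.0], [538.0, 295.0]]
[[492.0, 86.0], [497.0, 85.0], [516.0, 83.0], [485.0, 298.0], [478.0, 296.0], [495.0, 308.0], [540.0, 293.0]]
```

```bash
cat >> g.py <<'E'
ST=np.array([600.5,-257.3,0]);TY=.012
HR=Ro.from_euler('xyz',[-np.pi/2,0,-np.pi/2+TY]).as_matrix()
def hook(x,up,ydy=0): return T(Rz(TY),ST,(x,-.4+ydy,174+up-26.2))[0]
E
python3 - <<'E'
from g import *
print(hook(-75,15)); plan(hook(-75,30),HR,5)
E
```

```text
[ 525.51019982 -258.5999496   162.8       ]
per-row turn [-0.06 -0.79 -0.23]
[0.27 2.6  2.32] [0.29 2.6  2.32] [0.31 2.6  2.32] [0.33 2.6  2.31] [0.35 2.6  2.31]
```

Request:
apply_moves --plan "0.3 1.5 1.5 -0.1 -0.8 -0.3 1; 0.3 2.6 2.3 -0.1 -0.8 -0.2 1; 0.3 2.6 2.3 0 -0.8 -0.2 1; 0.3 2.6 2.3 0 -0.8 -0.2 1; 0.3 2.6 2.3 0 -0.8 -0.2 1; 0 0.5 0.5 0 0 0 1; 0 0 0 0 0 0 1"

```text
clock: 16.4
eef_pos: [522.6, -247.5, 170.6]
tcp_rot: [-1.583, 0.007, -1.546]
contact_force: [-0.5, 0.3, -4.6]
opening: 0.101
```

```bash
python3 - <<'E'
from g import *
s=r.sense();print(s['eef_pos'],s['tcp_rot'],s['contact_force'])
delta(hook(-70,15),HR)
snap('wrist','w10');c=load('w10')
R=Ro.from_euler('xyz',s['tcp_rot']).as_matrix()@G2.T; o=s['eef_pos']-R@[.4,11.8,5.1]
V=[(-16,90,186),(-16,-90,186),(-20,90,170),(29,90,174)]
print(proj(c,T(Rz(TY),ST,V)).round().tolist())
print(proj(c,T(R,o,[(-120,45,0),(-120,45,10),(0,45,0),(0,45,10)])).round().tolist())
h=cv2.imread('pics/w10.png').astype(int)
m=((h[...,2]>120)&(h[...,1]<80)&(h[...,0]<80)).astype(np.uint8)
print(cv2.connectedComponentsWithStats(m)[2:])
E
```

```text
[ 522.59079337 -247.54407847  170.64445055] [-1.5833917   0.00688412 -1.5461674 ] [-0.47266001  0.3144183  -4.55002146]
shift cm [1.12 0.77 0.77] turn deg [ 0.72  0.73 -0.39]
[[470.0, 77.0], [412.0, 481.0], [438.0, 80.0], [577.0, 81.0]]
[[303.0, -101.0], [264.0, -101.0], [298.0, 311.0], [270.0, 311.0]]
(array([[     0,      0,    560,    420, 232464],
       [   437,     66,    123,     28,   2736]], dtype=int32), array([[276.91627951, 211.01015211],
       [499.0255848 ,  81.19005848]]))
```

Request:
apply_moves --plan "0.6 0.3 0.3 0.7 0.7 -0.4 1; 0.6 0.3 0.2 0 0 0 1; 0 0 0 0 0 0 1; 0 0 0 0 0 0 1"

```text
clock: 16.85
eef_pos: [527.0, -259.9, 167.0]
tcp_rot: [-1.568, -0.002, -1.559]
contact_force: [-0.2, 0.4, -4.8]
opening: 0.097
```

```bash
python3 - <<'E'
from g import *
s=r.sense();print(s['eef_pos'],s['tcp_rot'],s['contact_force'])
delta(hook(-50,15),HR)
f=cv2.cvtColor(cv2.imread('pics/w10.png'),cv2.COLOR_BGR2GRAY)
for row in (20,100,200): print(row,[int(x) for x in np.where(abs(np.diff(f[row,220:340].astype(int)))>40)[0]+220])
E
```

```text
[ 527.00336969 -259.89382491  167.02066442] [-1.56840333 -0.00204402 -1.55906586] [-0.15543371  0.3626321  -4.83633203]
shift cm [-0.13  0.43  2.35] turn deg [-0.14 -0.02  0.12]
20 [266, 302]
100 [267, 301]
200 [268, 299, 300, 334, 336]
```

Request:
apply_moves --plan "-0.1 0.2 1.2 -0.1 0 0.1 1; 0 0.2 0.9 0 0 0 1; 0 0 0 0 0 0 1; 0 0 0 0 0 0 1"

```text
clock: 17.25
eef_pos: [550.3, -259.3, 164.1]
tcp_rot: [-1.568, -0.001, -1.56]
contact_force: [-1.0, 0.4, -5.0]
opening: 0.103
```

```bash
python3 - <<'E'
from g import *
s=r.sense();print(s['eef_pos'],s['tcp_rot'])
delta(hook(6,15),HR)
E
```

```text
[ 550.27884017 -259.31053694  164.130232  ] [-1.56800405e+00 -1.11322166e-03 -1.56018169e+00]
shift cm [-0.11  0.15  5.62] turn deg [-0.16 -0.08  0.06]
```

Request:
apply_moves --plan "-0.1 0.1 0.7 -0.1 0 0 1; 0 0 0.8 0 0 0 1; 0 0 0 0 0 0 1; 0 0 0 0 0 0 1"

```text
clock: 17.65
eef_pos: [566.6, -257.8, 162.8]
tcp_rot: [-1.57, -0.001, -1.56]
contact_force: [0.4, -0.5, -4.4]
opening: 0.103
```

```bash
python3 - <<'E'
from g import *
s=r.sense();print(s['eef_pos'],s['tcp_rot'])
delta(hook(6,15),HR)
E
```

```text
[ 566.59642921 -257.78828655  162.806402  ] [-1.57036174e+00 -8.76538138e-04 -1.55988753e+00]
shift cm [0.03 0.   3.99] turn deg [-0.02 -0.06  0.05]
```

Perfectly aligned; now across the tips.

Request:
apply_moves --plan "0 0 0.8 0 0 0 1; 0 0 0.8 0 0 0 1; 0 0 0 0 0 0 1"

```text
clock: 17.95
eef_pos: [583.9, -257.6, 162.9]
tcp_rot: [-1.57, -0.001, -1.56]
contact_force: [-0.1, 0.2, -5.2]
opening: 0.099
```

```bash
python3 - <<'E'
from g import *
delta(hook(6,15),HR);s=r.sense();print(s['contact_force'],s['wrist_torque'])
E
```

```text
shift cm [0.02 0.01 2.26] turn deg [-0.04 -0.07  0.05]
[-0.06298396  0.21583682 -5.15437401] [ 0.02394694 -0.02910535  0.02534968]
```

Request:
apply_moves --plan "0 0 0.8 0 0 0 1; 0 0 0.8 0 0 0 1; 0 0 0.6 0 0 0 1; 0 0 0 0 0 0 1"

```text
clock: 18.35
eef_pos: [608.2, -257.4, 162.8]
tcp_rot: [-1.57, -0.001, -1.56]
contact_force: [0.4, -0.6, -5.4]
opening: 0.104
```

```bash
python3 - <<'E'
from g import *
delta(hook(6,0),HR);s=r.sense();print(s['contact_force'],s['wrist_torque'])
snap('wrist','w11'); snap('side','s11')
w=cv2.imread('pics/w11.png');q=cv2.imread('pics/s11.png')[70:190,210:370]
cv2.imwrite('pics/c11.png',cv2.resize(np.hstack([w,cv2.resize(q,(560,420))]),(800,300)))
E
```

```text
shift cm [ 0.02  1.5  -0.17] turn deg [-0.04 -0.06  0.06]
[ 0.3762469  -0.618554   -5.37121531] [-0.0335133  -0.04001859  0.06308951]
```

View pics/c11.png

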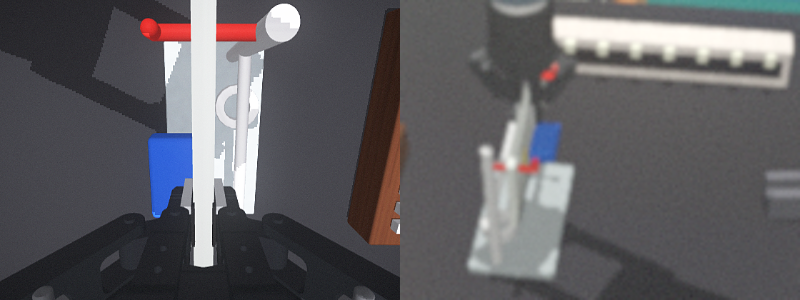

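The plate now stands between the left hook's tip and its post, and a red tip shows in front of it on the right side too. No contact forces so far; lowering.

Request:
apply_moves --plan "0 0.5 -0.1 0 0 0 1; 0 0.5 0 0 0 0 1; 0 0.3 0 0 0 0 1; 0 0 0 0 0 0 1; 0 0 0 0 0 0 1"

```text
clock: 18.95
eef_pos: [605.0, -257.3, 148.1]
tcp_rot: [-1.572, -0.0, -1.56]
contact_force: [-0.7, 0.6, -2.8]
opening: 0.1
```

Request:
apply_moves --plan "0 0.15 0 0 0 0 1; 0 0.1 0 0 0 0 1; 0 0 0 0 0 0 1; 0 0 0 0 0 0 1"

```text
clock: 19.35
eef_pos: [605.3, -257.4, 148.2]
tcp_rot: [-1.571, -0.001, -1.56]
contact_force: [0.3, -0.8, -4.8]
opening: 0.101
```

```bash
python3 - <<'E'
from g import *
delta(hook(6,0),HR);s=r.sense();print(s['eef_pos'],s['contact_force'],s['wrist_torque'],abs(s['qvel']).max())
E
```

```text
shift cm [0.02 0.04 0.12] turn deg [-0.01 -0.09  0.07]
[ 605.34045529 -257.4104932   148.22672894] [ 0.32056147 -0.75012547 -4.81877502] [ 0.01276084  0.02221425 -0.02192313] 0.0039062497000496707
```

Request:
apply_moves --plan "0 0.3 0 0 0 0 1"

```text
clock: 19.45
eef_pos: [605.7, -257.5, 147.2]
tcp_rot: [-1.57, -0.001, -1.56]
contact_force: [-13.0, 5.8, 36.0]
opening: 0.099
```

```bash
python3 - <<'E'
from g import *
s=r.sense();print(s['eef_pos'],s['tcp_rot'],s['contact_force'],s['wrist_torque'])
E
```

```text
[ 605.69813014 -257.53642777  147.23339606] [-1.56971004e+00 -1.47393081e-03 -1.56049134e+00] [-13.03404431   5.83141635  36.00976305] [ 0.66151404  1.99848725 -0.10188077]
```

Request:
apply_moves --plan "0 0 0 0 0 0 1; 0 0 0 0 0 0 1; 0 0.1 0 0 0 0 1; 0 0 0 0 0 0 1; 0 0 0 0 0 0 1; 0 0 0 0 0 0 1; 0 0 0 0 0 0 1; 0 0 0 0 0 0 1"

```text
clock: 20.25
eef_pos: [606.1, -257.8, 147.7]
tcp_rot: [-1.569, -0.002, -1.561]
contact_force: [-1.6, 1.7, 2.1]
opening: 0.096
```

```bash
python3 - <<'E'
from g import *
s=r.sense();print(s['eef_pos'],s['contact_force'],s['wrist_torque'],abs(s['qvel']).max())
E
```

```text
[ 606.07225572 -257.79089147  147.66320352] [-1.55462624  1.71826391  2.06468452] [-0.06921961  0.29369151 -0.04362909] 0.000684223566955732
```

Still, with the tool unloaded (+2 N against the usual −5 N) and almost no roll moment, so both hooks carry it. Releasing.

Request:
apply_moves --plan "0 0 0 0 0 0 0.9; 0 0 0 0 0 0 0.8; 0 0 0 0 0 0 0.6; 0 0 0 0 0 0 0.5; 0 0 0 0 0 0 0.4; 0 0 0 0 0 0 0.4; 0 0 0 0 0 0 0.4; 0 0 0 0 0 0 0.4"

```text
clock: 21.05
eef_pos: [607.3, -258.4, 147.6]
tcp_rot: [-1.566, -0.003, -1.561]
contact_force: [0.2, -0.0, 0.1]
opening: 0.602
```

```bash
python3 - <<'E'
from g import *
s=r.sense();print(s['eef_pos'],s['contact_force'],s['opening'])
snap('wrist','w12')
f=cv2.cvtColor(cv2.imread('pics/w12.png'),cv2.COLOR_BGR2GRAY)
c=load('w12')
R=Ro.from_euler('xyz',s['tcp_rot']).as_matrix()@G2.T; o=s['eef_pos']-R@[.4,12,5.1]
for x in (-60,-100): print(proj(c,T(R,o,[(x,45,10),(x,45,0)])).round().tolist())
for row in (20,60,100,140): print(row,[int(x) for x in np.where(abs(np.diff(f[row,200:360].astype(int)))>40)[0]+200])
E
```

```text
[ 607.3084944  -258.36668813  147.63508035] [ 0.18811661 -0.03328957  0.0954298 ] 0.6022214667455357
[[267.0, 137.0], [300.0, 137.0]]
[[265.0, -13.0], [302.0, -13.0]]
20 [262, 298]
60 [225, 226, 249, 263, 298]
100 [227, 234, 297, 337]
140 [229, 264, 297, 305, 318, 354]
```

Request:
apply_moves --plan "0 -0.5 0 0 0 0 0.4; 0 -2 0 0 0 0 0.4; 0 -3 0 0 0 0 0.4; 0 -4 0 0 0 0 0.4; 0 -4 0 0 0 0 0.4; 0 -2 -4 0 0 0 0.4; 0 0 -5 0 0 0 0.4; 0 0 -5 0 0 0 0.4; 0 0 -4 0 0 0 0.4; 0 0 0 0 0 0 0.4; 0 0 0 0 0 0 0.4; 0 0 0 0 0 0 0.4"

```text
clock: 22.3
eef_pos: [421.8, -259.5, 312.3]
tcp_rot: [-1.562, -0.007, -1.56]
contact_force: [-1.2, 0.4, -0.1]
opening: 0.597
```

```bash
python3 - <<'E'
from g import *
s=r.sense();print(s['eef_pos'],s['contact_force'])
snap('wrist','w13');c=load('w13');snap('top','t13');snap('side','s13')
h=cv2.imread('pics/w13.png').astype(int); f=h.min(2)
# expected plate outline hung: centre plane at x~5, upper slot edge at z=174
R=Rz(TY)@np.array([[0,0,-1],[-1,0,0],[0,1,0]]).astype(float); o=T(Rz(TY),ST,(10,0,174-38))[0]
P=[(-120,45,0),(-120,45,10),(120,45,0),(120,45,10),(-30,-6,42),(30,-6,42)]
print(proj(c,T(R,o,P)).round().tolist())
m=(f>190).astype(np.uint8); n,l,st,ce=cv2.connectedComponentsWithStats(m)
print([(a.tolist(),b.round().tolist()) for a,b in zip(st,ce) if 300<a[4]<50000])
for row in range(60,400,60): print(row,[int(x) for x in np.where(m[row])[0][[0,-1]]] if m[row].any() else None)
t0=cv2.imread('pics/top0.png').astype(int);t1=cv2.imread('pics/t13.png').astype(int)
d=(abs(t0-t1).max(2)>60).astype(np.uint8);n,l,st,ce=cv2.connectedComponentsWithStats(d)
print('top changes',[a.tolist() for a in st[1:] if a[4]>25])
E
```

```text
[ 421.80995604 -259.53105579  312.27189046] [-1.23845096  0.38615308 -0.13695687]
[[550.0, 28.0], [536.0, 28.0], [494.0, 324.0], [483.0, 324.0], [443.0, 148.0], [435.0, 211.0]]
[([485, 30, 66, 292, 3830], [518.0, 169.0]), ([389, 72, 73, 167, 7131], [421.0, 154.0])]
60 [531, 545]
120 [400, 533]
180 [396, 522]
240 [498, 510]
300 [194, 551]
360 None
top changes [[399, 176, 21, 6, 100], [341, 182, 9, 7, 45], [353, 182, 37, 15, 386], [392, 182, 8, 5, 35], [288, 188, 29, 71, 1688], [336, 202, 137, 218, 9536], [532, 309, 14, 6, 33], [265, 317, 42, 23, 147], [285, 329, 53, 36, 561], [402, 331, 158, 89, 9199], [336, 348, 13, 21, 94], [270, 353, 13, 8, 27], [298, 354, 25, 9, 61], [266, 356, 28, 51, 375], [305, 365, 16, 10, 59], [327, 368, 8, 10, 36], [301, 375, 33, 16, 273], [234, 384, 55, 36, 1225], [286, 407, 19, 13, 79]]
```

```bash
python3 -c "
from rig import r
print(r.sense()['clock'], r.sign_off())"
```

```text
the job is handed in; nothing more can be done
22.45 None
```

The straightedge is hanging on the two red hooks with its handle facing the robot, and the job was handed in at 22.45 s. I lifted it by the blue handle, leaned it in both cradles of the orange rest and let go. I then took it by the middle of its top edge and hung it through both slots.

**Checks that agreed:**
- **Hanging position:** after release, the wrist picture puts the top edge at rows 30–322, where the model predicted 28–324. The columns match to about 1 px.
- **Load on the hooks:** before release it was still. The tool read about +2 N instead of the −5 N of a carried plate. The moment about x was close to zero (−0.07 N m), so both hooks were carrying it.
- **Instruments:** comparing the top view before and after, the only changes are at the straightedge, the stand and the arm with its shadow. The vee block lies inside that last patch and the ring gauge within the stand's, so this comparison can't show either as unmoved. The robot came nowhere near the vee block. The ring gauge was last seen in its place just before lowering, and the fingers stayed well above it.

**What disagreed or stood out:**
- **Rest measurement:** the rest's base turned out to be about 10 mm off-centre from its cradles, so I aimed by the bottom of the V.
- **Contact test:** the firm push to confirm the hooks were loaded briefly reached about 36 N upward at the wrist, 39 N in all. That is under the 120 N wrist limit, and the plate itself took the push.
- **No final look by eye:** I had used all 12 pictures, so the check after release rests on numbers alone.

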